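# Take the washed copper coil off its drip post

## Task

Two washed solenoid coils are standing on the posts of the drip stand. Slide the copper-wound coil straight up off its post and set it down flat in the blue tray without dropping it; leave the green coil on its post.

Things in the scene. Friction and masses are not known exactly. Their poses are not given: they have to be found in the camera images.
- copper_coil_center (a point): Centre (half-way up, on the axis) of the coil to be moved: a bobbin with black end flanges and a bare copper winding, 56 mm in diameter, 40 mm high, 26 mm bore, about 0.2 kg. Its z axis is the bore's axis, upright; it is round, so it can be taken by its rim in any direction. It stands loosely on one of the two posts of the stand, with 12 mm of base plate under it; either post is possible.
- green_coil_center (a point): Centre (half-way up, on the axis) of the other coil, of the same size and shape but with a green winding, on the other post. It must stay there.
- stand_mid (a point): Middle of the upper face of the drip stand's grey base plate, 12 mm above the table. The stand is fixed to the table; the plate is 80 mm (its x) by 200 mm (its y). The two upright steel posts, 16 mm in diameter, stand 60 mm from this point along its +y and -y; their tapered tips are 50 mm above the plate (62 mm above the table), 10 mm above the top of a coil.
- tray_in (a point): Centre of the inner floor of the square blue open tray, fixed to the table. Outside 170 x 170 mm, 20 mm high, walls and floor 4 mm thick; its x and y axes are along the sides, z is up. Empty at the start.
Not all that is in view belongs to the job. What is shaped like the part that bears copper_coil_center but brown or pink is not meant.

How it is judged (in metres and radians):
On the way:
1. the copper coil has been lifted clear of its post (height (world z) of copper_coil_center above 0.084 m and contact force between the fingers and copper_coil above 0.5 N), for 0.1 s.
At the end, for the whole second after the job is handed in: The copper coil lies flat (within 10 degrees) on the floor of the blue tray, wholly inside its walls, released and at rest; the green coil is still on its post, within 20 mm of where it stood (x of copper_coil_center in the frame of tray_in between -0.06 and 0.06 m and y of copper_coil_center in the frame of tray_in between -0.06 and 0.06 m and z of copper_coil_center in the frame of tray_in between 0.014 and 0.026 m and (angle between copper_coil_center's own z axis and vertical below 0.175 rad or angle between copper_coil_center's own z axis and vertical above 2.966 rad) and linear speed of copper_coil below 0.02 m/s and distance of green_coil_center from where it was at the start of the episode below 0.02 m); the robot touches nothing.
It fails at once if the green coil is pulled up or knocked off its post (moved more than 20 mm) (distance of green_coil_center from where it was at the start of the episode above 0.02 m).
It fails at once if the copper coil is dropped or thrown (faster than 0.7 m/s while not held, a fall of about 25 mm) (linear speed of copper_coil above 0.7 m/s and contact force between the fingers and copper_coil below 0.3 N).
It also fails if it takes over 38 s, if anything falls off the work surface, if the arm or the gripper's body presses on something with over 40 N, if the wrist force passes 120 N, or if a joint passes its speed limit or range.

## Robot

A 7-joint arm with a two-finger parallel gripper is mounted at the origin on a cart in front of the work surface, level with it; the furniture and walls round the work are solid. World frame = base frame: x ahead of the robot, y to its left, z up, the work surface at z = 0. Lengths are in mm, angles in rad, forces in N, time in s.
With the tool pointing down it reaches from about 400 to 850 mm from the base axis. Payload 6.9 kg.
Tool frame: the origin (TCP) lies on the centre line of the jaws, within the pads' length; the fingertips stand env.tip_reach ahead of it and the grasp point (between the pads) is the TCP (env.tip_reach is the distance from the TCP to the fingertips, in mm); z points along the fingers, y is the line along which they close (so a half turn about z gives the same grasp; the last joint's range is limited). The gripper opens to 85 mm and grips with 20 to 120 N. Pads are 22 mm wide; open, the fingers measure 114 mm over their backs; the gripper's body (76 mm by 85 mm) begins 54 mm behind the grasp point. The pads swing forward as they close: fully open they stand 13 mm farther back than shut.
Start: joints at [1.407, 0.507, -0.238, 1.5, 0.126, 1.149, -0.155], TCP at [165.955, -602.554, 250.275] pointing down, gripper open.
Joint ranges: [-3.08, 3.08], [-0.24, 2.05], [-1.43, 1.35], [0, 2.5], [-1.52, 4.66], [0.17, 1.96], [-2.89, 2.89]. Speed limits (rad/s): [2.39, 2.39, 3.14, 3.14, 3.14, 3.14, 3.14].

## Interface

Orientations are given as [roll, pitch, yaw] about the fixed x, y, z axes, in that order (R = Rz(yaw) Ry(pitch) Rx(roll)).
In Python, from bench import env, cams gives the robot as it stands.
- The arm moves only by the tool carry_out, never from a script. Its argument "rows" is a list of rows, each a list of 3 entries, a list of its own where there are three numbers: the shift along the tool's x, y, z in mm, then the turn, a rotation vector about the tool's x, y, z in degrees, then the opening, from 0 (shut) to 1 (fully open). In form: [[[tx, ty, tz], [wx, wy, wz], gripper], ...]. A call has 1 to 8 rows; each row is the pose to reach, as a shift and turn from the pose commanded when the call began, along the tool's axes at that moment; what a row does not reach only later rows make up. A row lasts 1/12 s, in which the tool goes at most 41.7 mm and 7.16 degrees, less where a joint would pass 70% of its speed; a pose out of reach is approached as far as the arm can. A call with a gripper value outside its range is refused whole. The fingers move at their own pace and stop on an object; "force" is the grip in N (left out, the last holds). Time passes only in rows, so rows that repeat a pose let the fingers close. It gives the time, the measured TCP pose, the force, the opening and the grip force at its end, in the units of the state.
- env.observe(): the state, without advancing time (a new reading comes with each control period).
- cams.camera(name): name is "scene" or "top"; returns a dict with "img" (400x640x3 uint8, blue, green, red), "camera_matrix" (3x3 intrinsics, pixels), "rvec" (rotation vector, rad) and "tvec" (3), from world to camera coordinates, as OpenCV has them. Camera axes: x right, y down, z forward; pixel columns grow to the right and rows downward; lengths in mm; the calibration is good to about 2 mm. A picture is of the moment at which its call begins. There is no depth.
- env.close_job(): hands the job in; it is judged then, once.
Trained networks look in a picture, given as the dict that the camera call returned (one of the last four; its "shot" number tells which), for a name from the list of things; names that differ only in an ending like _2 or _b are one class to them, and where a whole thing is asked for, a point or a joint stands for the part that bears it (a point fixed in the world has none). Each returns a list of dicts, best first, with "conf" (0 to 1); they miss things now and then, are a little off and sometimes report something else, mostly with a low value. They report only what shows in the picture. A call takes as long as a camera call. They do not tell look-alikes from the thing itself.
- cams.regions_of(picture, target): "region" (400x640 bool, what is visible of it).
- cams.pinpoint(picture, target): "position" ([x, y, z] in mm, in world coordinates, good to about 4 mm: a listed point, or the origin of a listed thing).
The state is a dict: "time_s": time; "joints": joint angles; "dq": joint speeds; "joint_torque": joint torques, N m; "ee_pos": TCP position; "orientation": TCP orientation; "ft_force": force on the tool from outside, world axes, zero at the start; "ft_torque": the same for the moment, N m; "opening": finger opening in mm; "grasp_force": force on a finger pad.
Only numpy, scipy, OpenCV 4.12 (cv2) and the standard library are available. Lean on these libraries where they do the work, as an engineer would, in place of code of your own. Each camera call takes 0.05 s, during which the arm holds its last target. There are 200 camera calls.

## Working session

There is one attempt and no reset: what is moved stays moved. The work goes in short steps, Python scripts to look and compute and a tool call to move; the robot and the scene stay as the last step left them, time stands still between calls to the robot, and variables do not carry over. Pictures are saved under pics/ and viewed, at most 10 in all, crops included, and the job is handed in when it is done.

Besides the shell and the picture viewer there is one more tool, called after ">>>" as name([rows], argument=value, ...), one row to a line, values as JSON. carry_out: Moves the arm, as the interface text tells. Its arguments: {"type":"object","properties":{"rows":{"type":"array"},"force":{"type":"number"}},"required":["rows"]}

```bash
mkdir -p pics
python3 - <<'E'
from bench import env, cams
import cv2, numpy as np
s=env.observe(); print(s['time_s'],s['ee_pos'],s['orientation'],s['opening'],env.tip_reach)
for n in ['scene','top']:
    p=cams.camera(n); cv2.imwrite(f'pics/{n}0.png',p['img'])
    P=lambda q: cv2.projectPoints(np.array([q],float),p['rvec'],p['tvec'],p['camera_matrix'],None)[0].ravel().round(0)
    for t in ['copper_coil_center','green_coil_center','stand_mid','tray_in']:
        for d in cams.pinpoint(p,t)[:4]: print(n,t,np.round(d['position'],1),round(d['conf'],2),P(d['position']))
E
```

```text
0.0 [ 165.7773774  -602.10765335  249.43249056] [-3.13976579e+00  3.77476331e-05  2.68837763e-01] 85.19910796743001 19.0
scene copper_coil_center [678.5   1.1  14.2] 0.85 [388. 225.]
scene copper_coil_center [ 528.  -182.7   19.5] 0.84 [384. 313.]
scene copper_coil_center [542.3 -42.8  35.5] 0.77 [352. 254.]
scene copper_coil_center [542.6 357.4   4.1] 0.7 [276. 165.]
scene green_coil_center [574.8  75.7  31.7] 0.98 [336. 215.]
scene stand_mid [555.7  14.9  13.6] 0.97 [342. 240.]
scene tray_in [542.2 356.1   3.1] 0.93 [276. 165.]
top copper_coil_center [ 527.6 -179.8   22.1] 0.93 [428. 208.]
top copper_coil_center [546.2 -42.7  34.9] 0.64 [376. 200.]
top copper_coil_center [680.2   3.8  22. ] 0.64 [357. 151.]
top copper_coil_center [397.2  60.4  19.6] 0.64 [337. 258.]
top green_coil_center [572.2  78.8  36.6] 0.56 [329. 190.]
top stand_mid [557.9  19.8  11.1] 0.88 [352. 197.]
top tray_in [545.6 363.2   1.1] 0.89 [222. 203.]
top tray_in [575.3  74.3  36.2] 0.59 [331. 189.]
```

Run:
```python
import cv2
a=cv2.imread('pics/scene0.png')
cv2.imwrite('pics/crop0.png',cv2.resize(a[160:340,250:490],None,fx=3.3,fy=3.3,interpolation=3))
```

```text
(no output)
```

View pics/top0.png

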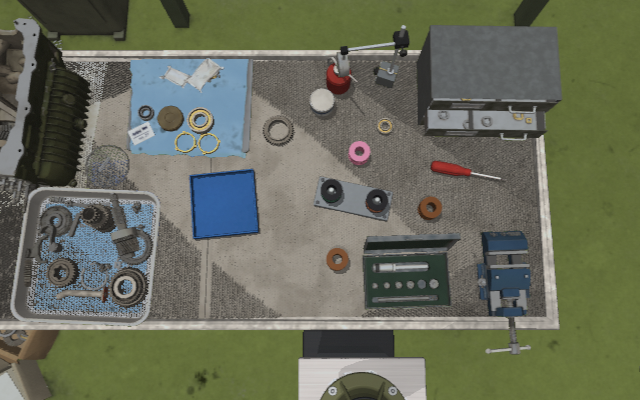

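View pics/scene0.png

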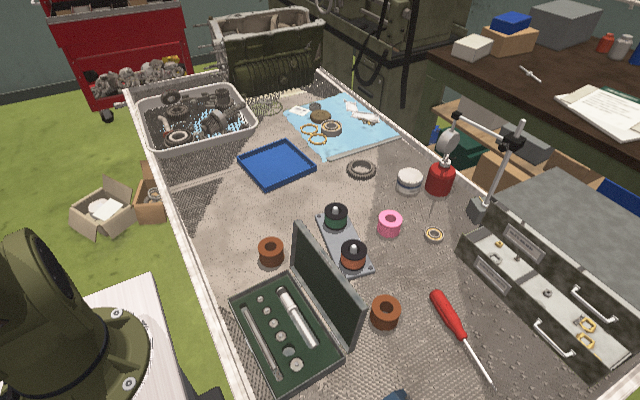

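View pics/crop0.png

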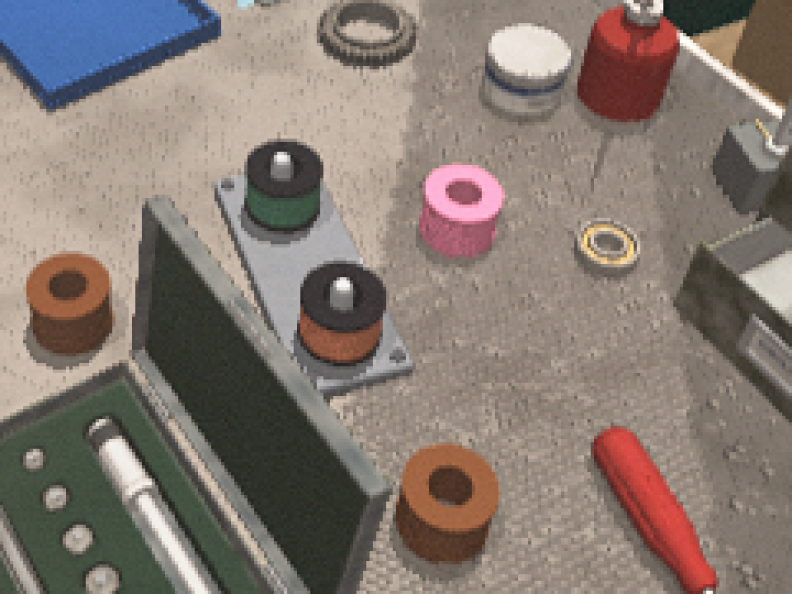

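The candidates in the scene view are:
- Brown rings at (384,313) and (271,250), and a pink ring at (390,222). All three stand on the bare table, so they are look-alikes.
- The coil at (352,254), with black flanges and a copper winding, on the near-right post. This one is meant, and the crop confirms it.
- The green coil at (336,215), on the other post.

The open case lid stands near the copper coil, so I'll measure it and refine the coil position.

```bash
cat > h.py <<'E'
from bench import env, cams
import cv2, numpy as np
from scipy.optimize import least_squares
def proj(p,X): return cv2.projectPoints(np.atleast_2d(np.array(X,float)),p['rvec'],p['tvec'],p['camera_matrix'],None)[0].reshape(-1,2)
def Pm(p): return p['camera_matrix']@np.c_[cv2.Rodrigues(np.array(p['rvec'],float))[0],np.array(p['tvec'],float).ravel()]
a=np.linspace(0,2*np.pi,40)
def sil(p,c):
    pts=np.vstack([np.c_[c[0]+28*np.cos(a),c[1]+28*np.sin(a),np.full(40,c[2]+s)] for s in(-20,20)])
    h=cv2.convexHull(proj(p,pts).astype(np.float32)); m=cv2.moments(h); return np.array([m['m10'],m['m01']])/m['m00'],m['m00']
def coil(ps,name,guess,z=None):
    obs=[]
    for p in ps:
        g=proj(p,guess)[0]
        for d in cams.regions_of(p,name):
            y,x=np.nonzero(d['region']); c=np.array([x.mean(),y.mean()])
            if np.hypot(*(c-g))<12: obs.append((p,c,len(x))); break
    f=lambda v: np.concatenate([sil(p,[v[0],v[1],v[2] if z is None else z])[0]-c for p,c,_ in obs])
    r=least_squares(f,guess if z is None else guess[:2])
    return r.x,r.fun.round(1),[(n,round(sil(p,guess)[1])) for p,c,n in obs]
E
python3 - <<'E'
from h import *
ps=[cams.camera(n) for n in('scene','top')]
for n,g in(('copper_coil_center',[544,-42,32.]),('green_coil_center',[573,77,32.])):
    print(n,coil(ps,n,g),coil(ps,n,g,32.)[:2])
S,T=ps
for n,s,t in(('lidL',(295,225),(366,237)),('lidR',(366,309),(459,236))):
    X=cv2.triangulatePoints(Pm(S),Pm(T),np.array(s,float)[:,None],np.array(t,float)[:,None]).ravel();X=X[:3]/X[3]
    print(n,X.round(),proj(S,X),proj(T,X))
r=cams.regions_of(T,'tray_in'); print(len(r))
E
```

```text
copper_coil_center (array([546.17261064, -42.56849809,  31.90551093]), array([-0.1, -0.3]), [(603, 714)]) (array([546.05548323, -42.81443734]), array([-0.1, -0.2]))
green_coil_center (array([572.28618685,  74.70404286,  31.97060693]), array([-0.4, -0.5, -0.1, -0.2]), [(485, 576), (399, 418)]) (array([572.369788  ,  73.81434415]), array([-0.2, -0.3,  0.2, -0.2]))
lidL [435.  -5. 152.] [[297.46082791 224.37553878]] [[365.70979983 237.99809046]]
lidR [ 439. -220.  165.] [[364.23358021 309.37705267]] [[459.23853428 235.44158934]]
1
```

Create d.py:
```python
import sys
from h import *
from scipy.spatial.transform import Rotation as R
def delta(x,y,z,yaw):
    s=env.observe(); A=R.from_euler('xyz',s['orientation']); B=R.from_euler('xyz',[np.pi,0,yaw])
    print(round(s['time_s'],2),np.round(s['ee_pos'],1),np.round(s['orientation'],3),round(s['opening'],1),round(s['grasp_force'],1),np.round(s['ft_force'],1))
    print('t',A.inv().apply(np.array([x,y,z])-s['ee_pos']).round(1),'w',np.degrees((A.inv()*B).as_rotvec()).round(1))
if len(sys.argv)>4: delta(*map(float,sys.argv[1:5]))
```

```text
(no output)
```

>>> carry_out([
  [[514.5,-439,0],[0,0,28],1],
  [[514.5,-439,0],[0,0,28],1],
  [[514.5,-439,0],[0,0,28],1],
  [[514.5,-439,0],[0,0,28],1],
  [[514.5,-439,0],[0,0,28],1],
  [[514.5,-439,0],[0,0,28],1],
  [[514.5,-439,0],[0,0,28],1],
  [[514.5,-439,0],[0,0,28],1],
])

```text
time_s: 1.72
ee_pos: [353.8, -324.8, 250.6]
orientation: [3.141, -0.001, -0.22]
ft_force: [0.2, 0.4, -0.2]
opening: 85.5
grasp_force: 0.0
```

```bash
python3 d.py 545.5 -42.5 250 -0.223
```

```text
1.72 [ 353.8 -324.8  250.6] [ 3.141e+00 -1.000e-03 -2.200e-01] 85.5 0.0 [ 0.2  0.4 -0.2]
t [ 125.5 -317.4    0.6] w [ 0.  -0.   0.2]
```

>>> carry_out([
  [[125,-317,0],[0,0,0],1],
  [[125,-317,0],[0,0,0],1],
  [[125,-317,0],[0,0,0],1],
  [[125,-317,0],[0,0,0],1],
  [[125,-317,0],[0,0,0],1],
  [[125,-317,0],[0,0,0],1],
  [[125,-317,0],[0,0,0],1],
  [[125,-317,0],[0,0,0],1],
])

```text
time_s: 2.38
ee_pos: [540.8, -48.8, 250.6]
orientation: [3.142, -0.001, -0.22]
ft_force: [0.8, -1.0, -0.1]
opening: 85.2
grasp_force: 0.0
```

```bash
python3 d.py 545.5 -42.5 120 -0.223
```

```text
2.38 [540.8 -48.8 250.6] [ 3.142e+00 -1.000e-03 -2.200e-01] 85.2 0.0 [ 0.8 -1.  -0.1]
t [  3.1  -7.2 130.6] w [ 0.  -0.   0.2]
```

>>> carry_out([
  [[0,0,40],[0,0,0],1],
  [[0,0,80],[0,0,0],1],
  [[0,0,110],[0,0,0],1],
  [[0,0,130],[0,0,0],1],
  [[0,0,130],[0,0,0],1],
  [[0,0,130],[0,0,0],1],
])

```text
time_s: 2.88
ee_pos: [539.6, -50.5, 119.9]
orientation: [3.141, 0.002, -0.22]
ft_force: [-0.5, -0.5, 1.0]
opening: 85.3
grasp_force: 0.0
```

```bash
python3 d.py 545.5 -42.5 40 -0.223
python3 - <<'E'
from h import *
p=cams.camera('scene'); a=p['img'][160:310,270:470]
print(proj(p,env.observe()['ee_pos']))
cv2.imwrite('pics/near1.png',cv2.resize(a,None,fx=4,fy=4,interpolation=3))
E
```

```text
2.88 [539.6 -50.5 119.9] [ 3.141e+00  2.000e-03 -2.200e-01] 85.3 0.0 [-0.5 -0.5  1. ]
t [ 4.1 -9.1 79.9] w [0.  0.1 0.2]
[[355.90534844 230.5656342 ]]
```

View pics/near1.png

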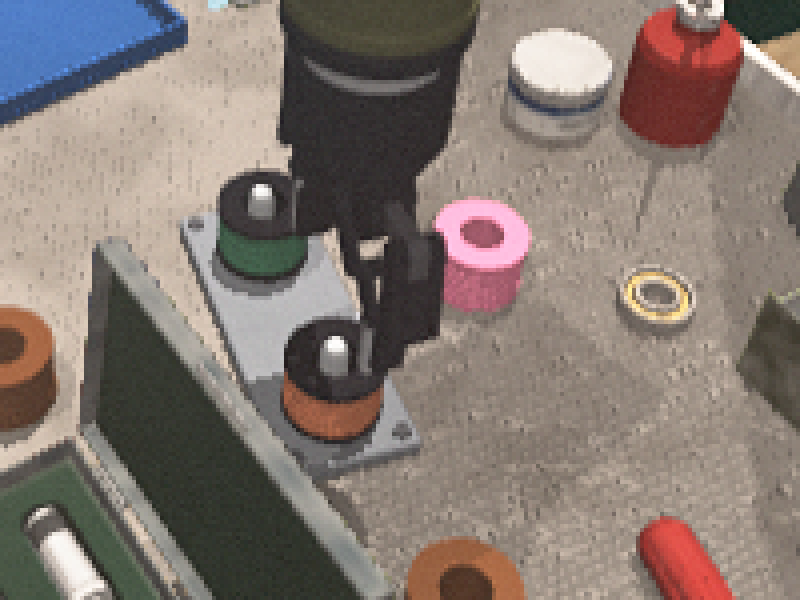

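The gripper hangs above the copper coil (crop 335,380, i.e. scene 353,255), clear of the lid and of the green coil. I'll centre it, go down, and grip.

>>> carry_out([
  [[4,-9,0],[0,0,0],1],
  [[4,-9,20],[0,0,0],1],
  [[4,-9,40],[0,0,0],1],
  [[4,-9,55],[0,0,0],1],
  [[4,-9,68],[0,0,0],1],
  [[4,-9,80],[0,0,0],1],
  [[4,-9,80],[0,0,0],1],
  [[4,-9,80],[0,0,0],1],
])

```text
time_s: 3.6
ee_pos: [546.9, -42.2, 41.3]
orientation: [-3.141, -0.001, -0.22]
ft_force: [-0.2, -0.5, 1.4]
opening: 85.2
grasp_force: 0.0
```

>>> carry_out([
  [[0,0,0],[0,0,0],0.5],
  [[0,0,0],[0,0,0],0.5],
  [[0,0,0],[0,0,0],0.5],
  [[0,0,0],[0,0,0],0.5],
  [[0,0,0],[0,0,0],0.5],
  [[0,0,0],[0,0,0],0.5],
], force=30)

```text
time_s: 4.1
ee_pos: [546.8, -42.5, 41.8]
orientation: [-3.141, -0.003, -0.22]
ft_force: [0.0, 0.4, 7.3]
opening: 55.3
grasp_force: 30.8
```

>>> carry_out([
  [[0,0,-5],[0,0,0],0.5],
  [[0,0,-12],[0,0,0],0.5],
  [[0,0,-22],[0,0,0],0.5],
  [[0,0,-34],[0,0,0],0.5],
  [[0,0,-48],[0,0,0],0.5],
  [[0,0,-64],[0,0,0],0.5],
  [[0,0,-82],[0,0,0],0.5],
  [[0,0,-100],[0,0,0],0.5],
], force=40)

```text
time_s: 4.77
ee_pos: [545.5, -42.8, 141.9]
orientation: [-3.142, 0.0, -0.22]
ft_force: [1.1, -0.8, -3.4]
opening: 54.9
grasp_force: 42.8
```

```bash
python3 d.py 543.5 359.5 150 -0.223
python3 - <<'E'
from h import *
ps=[]
for n in('scene','top'):
    p=cams.camera(n); ps.append(p)
    for t in('tray_in','copper_coil_center','green_coil_center'): print(n,t,[(np.round(d['position'],1),round(d['conf'],2)) for d in cams.pinpoint(p,t)[:4]])
a=ps[0]['img'][130:310,250:470]
cv2.imwrite('pics/lift.png',cv2.resize(a,None,fx=3,fy=3,interpolation=3))
# tray outer-rim corners from the top camera
r=cams.regions_of(ps[1],'tray_in')[0]['region']; print(r.sum(),cv2.minAreaRect(np.argwhere(r)[:,::-1].astype(np.float32)))
print(proj(ps[1],[543.5,359.5,4]))
E
```

```text
4.77 [545.5 -42.8 141.9] [-3.142  0.    -0.22 ] 54.9 42.8 [ 1.1 -0.8 -3.4]
t [ -89.7 -392.2   -8.1] w [-0.   0.   0.2]
scene tray_in [(array([5.434e+02, 3.550e+02, 4.000e-01]), 0.57)]
scene copper_coil_center [(array([392.2,  61.6,  23.5]), 0.93), (array([539.8, -43.5, 133.1]), 0.87), (array([ 527.1, -182.4,   16.6]), 0.81), (array([679.2,   5.4,  21.3]), 0.79)]
scene green_coil_center [(array([575. ,  71.5,  28.8]), 0.83)]
top tray_in []
top copper_coil_center [(array([681.2,   4.4,  17.6]), 0.68), (array([396.9,  62.4,  21.2]), 0.67), (array([545.9, -44.5, 129.9]), 0.51)]
top green_coil_center [(array([574. ,  72.1,  35.8]), 0.7)]
4182 ((223.80738830566406, 203.38116455078125), (64.82359313964844, 67.44912719726562), 84.80557250976562)
[[223.46832513 203.21524179]]
```

View pics/lift.png

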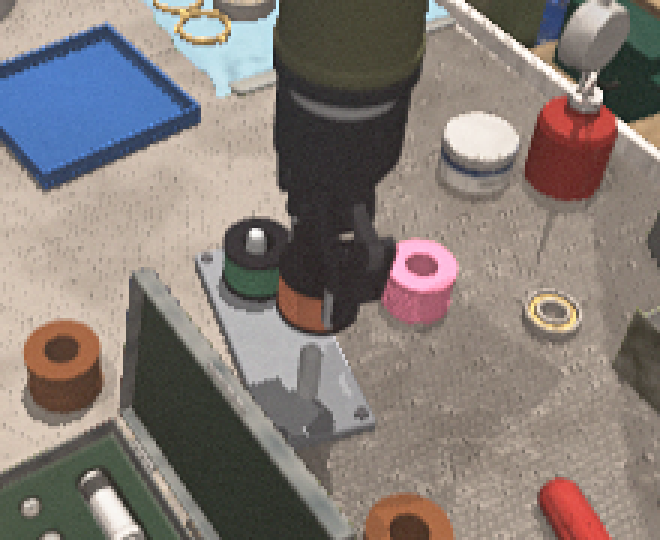

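The copper coil hangs in the jaws at crop (320,295), its post is bare at (310,375), and the green coil is still on its post. Next I'll carry it to the tray.

>>> carry_out([
  [[-4,-16,-4],[0,0,0],0.5],
  [[-11,-48,-8],[0,0,0],0.5],
  [[-19,-84,-8],[0,0,0],0.5],
  [[-27,-120,-8],[0,0,0],0.5],
  [[-36,-156,-8],[0,0,0],0.5],
  [[-44,-192,-8],[0,0,0],0.5],
  [[-52,-228,-8],[0,0,0],0.5],
  [[-60,-264,-8],[0,0,0],0.5],
])

```text
time_s: 5.88
ee_pos: [544.3, 229.7, 147.6]
orientation: [3.141, 0.001, -0.22]
ft_force: [1.2, 0.6, -3.7]
opening: 54.6
grasp_force: 43.0
```

>>> carry_out([
  [[-8,-36,0],[0,0,0],0.5],
  [[-15,-68,0],[0,0,0],0.5],
  [[-21,-94,0],[0,0,0],0.5],
  [[-25,-112,0],[0,0,0],0.5],
  [[-28,-124,0],[0,0,0],0.5],
  [[-30,-128,0],[0,0,0],0.5],
  [[-30,-128,0],[0,0,0],0.5],
])

```text
time_s: 6.47
ee_pos: [542.8, 359.9, 147.6]
orientation: [3.141, 0.001, -0.219]
ft_force: [-0.3, -0.8, -2.9]
opening: 55.3
grasp_force: 43.0
```

```bash
python3 d.py 544 359 35 -0.223
```

```text
6.47 [542.8 359.9 147.6] [ 3.141e+00  1.000e-03 -2.190e-01] 55.3 43.0 [-0.3 -0.8 -2.9]
t [  1.5   0.6 112.5] w [0.  0.1 0.2]
```

>>> carry_out([
  [[0,0,20],[0,0,0],0.5],
  [[0,0,45],[0,0,0],0.5],
  [[0,0,70],[0,0,0],0.5],
  [[0,0,90],[0,0,0],0.5],
  [[0,0,102],[0,0,0],0.5],
  [[0,0,108],[0,0,0],0.5],
  [[0,0,108],[0,0,0],0.5],
  [[0,0,108],[0,0,0],0.5],
])

```text
time_s: 7.13
ee_pos: [544.1, 359.1, 41.0]
orientation: [-3.141, -0.001, -0.221]
ft_force: [-0.4, 0.4, -2.8]
opening: 55.2
grasp_force: 43.0
```

>>> carry_out([
  [[0,0,1],[0,0,0],0.5],
  [[0,0,2],[0,0,0],0.5],
  [[0,0,3],[0,0,0],0.5],
  [[0,0,4],[0,0,0],0.5],
  [[0,0,4],[0,0,0],0.5],
  [[0,0,4],[0,0,0],0.5],
])

```text
time_s: 7.63
ee_pos: [543.5, 359.5, 36.4]
orientation: [-3.142, -0.0, -0.22]
ft_force: [-0.2, -0.2, -2.8]
opening: 54.6
grasp_force: 43.0
```

No contact yet, so I'll creep down until the force changes.

>>> carry_out([
  [[0,0,0.7],[0,0,0],0.5],
  [[0,0,1.5],[0,0,0],0.5],
  [[0,0,1.5],[0,0,0],0.5],
  [[0,0,1.5],[0,0,0],0.5],
])

```text
time_s: 7.97
ee_pos: [543.4, 359.4, 34.7]
orientation: [3.141, 0.0, -0.22]
ft_force: [0.2, 0.0, -2.1]
opening: 55.0
grasp_force: 43.0
```

>>> carry_out([
  [[0,0,0.7],[0,0,0],0.5],
  [[0,0,1.2],[0,0,0],0.5],
  [[0,0,1.2],[0,0,0],0.5],
  [[0,0,1.2],[0,0,0],0.5],
])

```text
time_s: 8.3
ee_pos: [543.5, 359.5, 34.0]
orientation: [-3.141, -0.0, -0.22]
ft_force: [-1.9, -1.3, 2.9]
opening: 54.9
grasp_force: 43.4
```

Contact: the weight has come off and there is a slight upward push. I'll open and rise.

>>> carry_out([
  [[0,0,0],[0,0,0],0.75],
  [[0,0,0],[0,0,0],0.85],
  [[0,0,0],[0,0,0],1],
  [[0,0,0],[0,0,0],1],
  [[0,0,0],[0,0,0],1],
  [[0,0,0],[0,0,0],1],
])

```text
time_s: 8.8
ee_pos: [543.5, 359.5, 33.6]
orientation: [-3.141, -0.0, -0.22]
ft_force: [-0.1, 1.0, 0.7]
opening: 85.5
grasp_force: 0.0
```

>>> carry_out([
  [[0,0,-10],[0,0,0],1],
  [[0,0,-25],[0,0,0],1],
  [[0,0,-50],[0,0,0],1],
  [[0,0,-80],[0,0,0],1],
  [[0,0,-115],[0,0,0],1],
  [[0,0,-145],[0,0,0],1],
  [[0,0,-160],[0,0,0],1],
  [[0,0,-160],[0,0,0],1],
])

```text
time_s: 9.47
ee_pos: [545.0, 360.8, 199.2]
orientation: [-3.135, -0.005, -0.22]
ft_force: [0.6, 1.6, 1.8]
opening: 85.6
grasp_force: 0.0
```

Run:
```python
from h import *
s=env.observe(); print(s['time_s'],s['ee_pos'],s['opening'],s['ft_force'])
p=cams.camera('scene')
for t in('copper_coil_center','green_coil_center'): print(t,[(np.round(d['position'],1),round(d['conf'],2)) for d in cams.pinpoint(p,t)[:5]])
print(coil([p],'copper_coil_center',[544,359,24.],24.),coil([p],'green_coil_center',[573,74,32.],32.))
cv2.imwrite('pics/end.png',cv2.resize(p['img'][100:280,200:400],None,fx=3.3,fy=3.3,interpolation=3))
```

```text
9.4667 [545.03275182 360.84676391 199.19477455] 85.55112403802381 [0.57098918 1.58201099 1.80830785]
copper_coil_center [(array([ 529.4, -178.4,   20.2]), 0.94), (array([679. ,   1.3,  16.8]), 0.8), (array([539.2, 357.9,  25.6]), 0.77), (array([395.9,  59.5,  22.2]), 0.59)]
green_coil_center [(array([576. ,  75.7,  31.5]), 0.95)]Traceback (most recent call last):
  File "<stdin>", line 5, in <module>
  File "h.py", line 18, in coil
    r=least_squares(f,guess if z is None else guess[:2])
    return func(*args, **kwargs)
    vector_fun = VectorFunction(
        fun_wrapped,
    ...<6 lines>...
        workers=workers
    )
    self._update_fun()
    ~~~~~~~~~~~~~~~~^^
    self.f = self.fun_wrapped(xp_copy(self.x))
             ~~~~~~~~~~~~~~~~^^^^^^^^^^^^^^^^^
    return np.atleast_1d(self.fun(x))
                         ~~~~~~~~^^^
    return self.f(x, *self.args, **self.kwargs)
           ~~~~~~^^^^^^^^^^^^^^^^^^^^^^^^^^^^^^
  File "h.py", line 17, in <lambda>
    f=lambda v: np.concatenate([sil(p,[v[0],v[1],v[2] if z is None else z])[0]-c for p,c,_ in obs])
                ~~~~~~~~~~~~~~^^^^^^^^^^^^^^^^^^^^^^^^^^^^^^^^^^^^^^^^^^^^^^^^^^^^^^^^^^^^^^^^^^^^^
ValueError: need at least one array to concatenate
```

Run:
```python
from h import *
p=cams.camera('scene')
cv2.imwrite('pics/end.png',cv2.resize(p['img'][100:280,200:400],None,fx=3.3,fy=3.3,interpolation=3))
```

```text
(no output)
```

View pics/end.png

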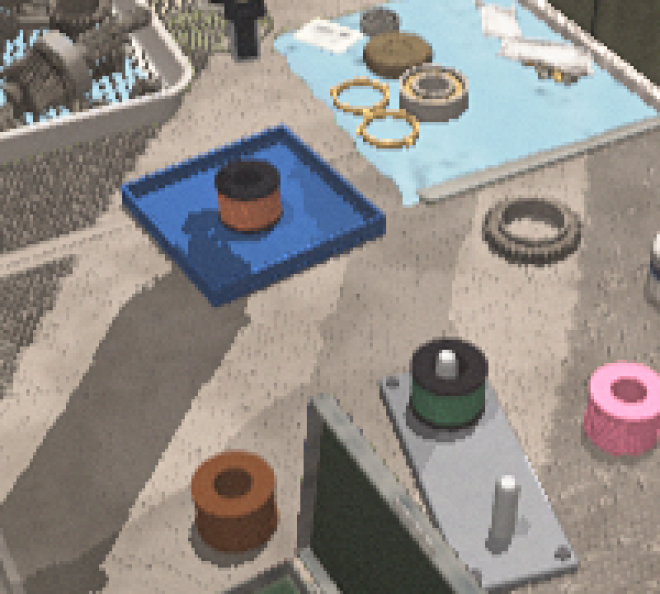

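The copper coil stands flat near the middle of the blue tray (crop 250,195). The green coil is still on its post (450,380), and the gripper is clear above.

```bash
python3 -c "
from bench import env
print(env.close_job())"
```

```text
the job is handed in; nothing more can be done
None
```

The copper coil is flat and released near the middle of the blue tray, the green coil is still on its post, and the job was handed in at about 9.5 s of the 38 s allowed; the hand-in call returned no verdict.

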